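# Release the bolt and clamp the wheel

### The arm

A 7-joint arm with a two-finger parallel gripper is mounted at the origin on the work surface. World frame = base frame: x ahead of the robot, y to its left, z up, the work surface at z = 0. Lengths are in m, angles in rad, forces in N, time in s.
With the tool pointing down it reaches from about 0.425 to 1.025 m from the base axis. Payload 9.4 kg.
Tool frame: the origin (TCP) lies midway between the tips of the shut fingers; the grasp point (between the pads) lies 19 mm behind it; z points along the fingers, y is the direction in which the jaws open and shut (so a half turn about z gives the same grasp; the last joint's range is limited). The gripper opens to 85 mm and grips with 20 to 120 N. Pads are 22 mm wide; open, the fingers measure 114 mm over their backs; the gripper's body (76 mm by 85 mm) begins 54 mm behind the grasp point. The pads swing forward as they close: fully open they stand 13 mm farther back than shut.
Start: joints at [1.111, 0.599, -0.003, 1.599, 0.002, 0.943, -0.08], TCP at [0.271, -0.673, 0.231] pointing down, gripper open.
Joint ranges: [-2.57, 2.57], [-0.35, 1.97], [-1.29, 1.29], [0.11, 2.56], [-1.05, 4.19], [0.11, 1.86], [-2.63, 2.63]. Speed limits (rad/s): [2.22, 2.22, 3.01, 3.01, 3.14, 3.14, 3.14].

### API

Orientations are given as a unit quaternion [w, x, y, z].
In Python, from rig import bot, monitor, camera, order gives the robot as it stands. The module is installed in compiled form; this text tells all that it offers. Calls block until the motion is done:
- bot.move_pose(position, orientation): joint-space move of the TCP to a pose.
- bot.move_linear(position, rotation=None, feed=0.15): straight line of the TCP; rotation=None keeps the orientation; feed is the mean speed in m/s.
- bot.move_j(angles): joint-space move.
- bot.gripper_to(opening, force=None): opening from 0.0 (shut) to 1.0 (fully open); force is the grip in N (None keeps the last); returns when the fingers have stopped.
- bot.pause(seconds).
- bot.inverse_kinematics(position, orientation): joint angles nearest the present ones, or None.
- monitor.read_state(): the state.
- camera(name): name is "scene" or "side" or "wrist"; returns a dict with "pixels" (384x512x3 uint8, red, green, blue), "vertical_fov" (degrees; the focal length in pixels is half the picture's height over the tangent of half this angle, whatever the lens; pixels are square), "cx", "cy" (the principal point, pixels), "camera_from_world" (4x4, takes a point from world to camera coordinates); the wrist camera has in their place "hand_eye" (4x4, takes a point from camera to tool coordinates, whose origin is the TCP and whose axes are the flange's). Camera axes: x right, y down, z forward; pixel columns grow to the right and rows downward; lengths in m; the calibration is good to about 2 mm. A picture is of the moment at which its call begins: read the wrist's pose just before it. There is no depth.
A pose or a line that the arm cannot do raises bot.Unreachable and nothing moves.
- order.hand_in(): hands the job in, once; it reports no verdict.
The state is a dict: "t": time; "joint_pos": joint angles; "qd": joint speeds; "effort": joint torques, N m; "eef_pos": TCP position; "ee_rot": TCP orientation; "contact_force": force on the tool from outside, world axes, zero at the start; "wrist_torque": the same for the moment, N m; "opening": opening from 0.0 (shut) to 1.0 (fully open).
Only numpy, scipy, OpenCV 4.12 (cv2) and the standard library are available. Lean on these libraries where they do the work, as an engineer would, in place of code of your own. Each camera call takes 0.05 s, during which the arm holds its last target.

### The job

Two identical wheel clamps stand on the model-car bench, and one of them has a wheel lying in it, ready to be held while its tyre glue sets. On that clamp, pull the safety bolt all the way out by its knob, then push the lever all the way down so that its pad presses on the wheel, and let go. Leave the other clamp's lever up and its bolt in, and keep the wheel in its place between the posts.

Things in the scene. Friction and masses are not known exactly. Their poses are not given: they have to be found in the camera images.
- press: The clamp that holds the wheel, fixed, grey iron. Origin: on the table under the lever's pivot. Axes: z up; the lever points along -x (roughly towards the robot); the bolt is pulled out along +y. The pivot is level, along y, 105 mm up. Base 200 x 120 x 14 mm; the anvil's axis is 95 mm from the pivot along -x. Where the bolt passes it has a 12 mm thick guide at y 26 to 38 mm, top 125 mm up.
- press_knob (a point): That clamp's safety bolt knob: upright dark steel cylinder, diameter 18 mm, from 106 to 148 mm above the table. Site on its axis, 130 mm up, moving with it; axes as the clamp's. Bolt fully in: at x -43, y 80 mm in the clamp's frame; fully out: y 120 mm. A 12 mm bolt runs from it along -y, 114 mm up, to under the lever, which it blocks. Free space around the knob.
- press_catch (a joint): Travel of that bolt in m: 0 fully in (lever blocked), 0.040 fully out along the clamp's +y; it starts at 0 to 0.006 and must pass 0.019 to clear the lever. It slides with about 1.5 N of friction and stays where it is left.
- press_handle (a point): Middle of the black round hand grip at the end of that clamp's lever: diameter 26 mm, 64 mm long, lying along the lever (a steel bar 18 mm wide, 20 mm thick). Site on the grip's axis, 175 mm from the pivot; about 0.20 m above the table at the start, 105 mm with the lever fully down. Its y axis is the clamp's; its -x axis points outward along the lever.
- press_lever (a joint): Angle of that lever in rad: 0 fully raised (35.5 degrees above level), 0.62 fully down (level, a hard stop); starts at 0 to 0.03. With the bolt in it goes no farther than about 0.1. Pushing down on the grip takes about 3 N, and about 6 N over the last 0.1 rad, where the sprung pad meets the wheel. Friction holds it wherever it is left, up or down.
- press_pad: Round black rubber pad, diameter 26 mm, on a sprung stem under that lever, 95 mm from the pivot. Origin: top of the stem, at the lever's underside; the pad's lower face is 27.5 mm below it along its own z. The spring gives up to 12 mm and pushes with about 6 N when the lever is fully down on the wheel.
- wheel: Model-car wheel, loose, about 50 g: black tyre 64 mm in diameter, grey spoked rim, 26 mm thick, lying flat on that clamp's round anvil (top 50 mm above the table) between four thin posts that rise 10 mm above the anvil. Origin: centre of its underside; z up. A like wheel lies on the table, not in a clamp.
- spare_handle (a point): Middle of the hand grip of the other clamp, the same in build but empty: to be left as it is.
- spare_knob (a point): Safety bolt knob of that other clamp, same size and height: to be left as it is.
Not all that is in view belongs to the job. Leave any blue or pink look-alike of the wheel alone.

How it is judged:
By the outcome, as a careful person would: the job done as asked, in the order asked, and still so for the second after the job is handed in, with the robot touching nothing.
It also fails if it takes over 38 s, if anything falls off the work surface, if the arm or the gripper's body presses on something with over 40 N, if the wrist force passes 120 N, or if a joint passes its speed limit or range.

## Working session

There is one attempt and no reset: what is moved stays moved. The work goes in short steps, each a Python script; the robot and the scene stay as the last script left them, time stands still between calls to the robot, and variables do not carry over. Pictures are saved under pics/ and viewed, and the job is handed in when it is done.

```bash
mkdir -p pics; ls; python3 - <<'E'
from rig import bot, monitor, camera, order
import cv2, numpy as np
for n in ["scene","side"]:
    c=camera(n); cv2.imwrite(f"pics/{n}0.png",cv2.resize(c["pixels"][:,:,::-1],(800,600),interpolation=cv2.INTER_CUBIC))
    print(n,c["vertical_fov"],c["cx"],c["cy"],np.round(c["camera_from_world"],4).tolist())
print(monitor.read_state())
E
```

```text
pics
scene 51.51415979606039 253.48711362512577 199.18941728970162 [[0.7787, 0.627, -0.0196, -0.4443], [0.3218, -0.4261, -0.8455, -0.014], [-0.5385, 0.6521, -0.5336, 1.1298], [0.0, 0.0, 0.0, 1.0]]
side 46.34162156076005 260.6046792142903 188.64035354839854 [[0.9775, -0.211, -0.0057, -0.516], [-0.1525, -0.6875, -0.71, 0.1974], [0.1459, 0.6948, -0.7042, 0.986], [0.0, 0.0, 0.0, 1.0]]
{'t': 0.1, 'joint_pos': array([ 1.11128289,  0.60006993, -0.00254366,  1.60007799,  0.00180675,
        0.94289607, -0.07979629]), 'qd': array([-4.20148684e-05, -3.34433622e-03,  1.61902587e-03, -1.04228100e-03,
       -2.31023243e-04, -4.52984674e-04, -6.44276648e-04]), 'effort': array([ 4.96238616e-03, -7.77996683e+01,  1.57035761e+00, -2.58626139e+01,
        1.27139877e-02,  5.54142811e-03,  7.42179736e-05]), 'eef_pos': array([ 0.27063272, -0.67212266,  0.23047535]), 'ee_rot': array([-6.94811279e-04,  9.81731013e-01,  1.90272679e-01, -2.05773733e-04]), 'contact_force': array([-0.3647609 ,  0.62194628, -0.80287076]), 'wrist_torque': array([ 0.02224675, -0.00878657, -0.00446346]), 'opening': 1.000232524368341}
```

View pics/scene0.png

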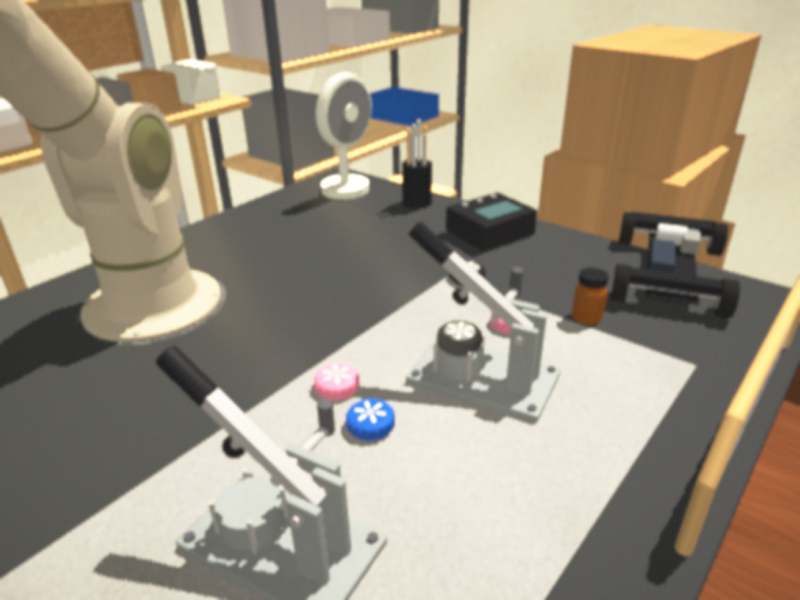

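View pics/side0.png

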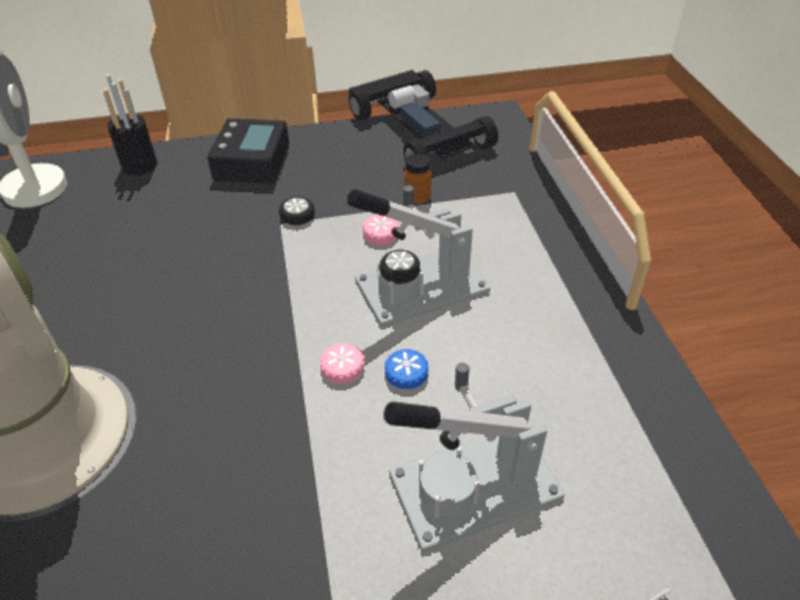

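Candidates (800x600 pixels):
- **Far clamp:** grip at scene (432,243) and side (368,203), knob at scene (516,278) and side (408,195). A black wheel lies in it.
- **Near clamp:** grip at scene (188,373), knob at scene (326,415). Its anvil is empty.
- **Loose wheels:** black at side (297,210), pink at side (342,363) and (380,230), blue at side (406,369).

I choose the far clamp and will check it in a close crop.

```bash
python3 - <<'E'
from rig import camera
import cv2, numpy as np
a=camera("scene")["pixels"][130:280,250:370,::-1]; b=camera("side")["pixels"][110:215,210:325,::-1]
A=cv2.resize(a,(480,600),interpolation=cv2.INTER_CUBIC)
B=cv2.resize(b,None,fx=5,fy=5,interpolation=cv2.INTER_CUBIC)
cv2.imwrite("pics/ca.png",A);cv2.imwrite("pics/cb.png",B)
E
```

```text
(no output)
```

View pics/ca.png

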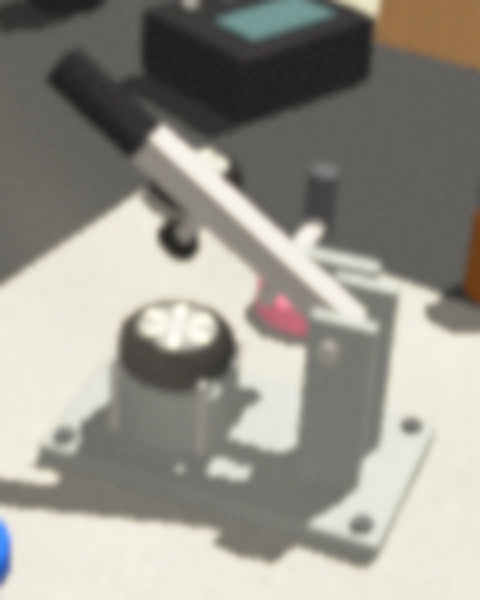

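View pics/cb.png

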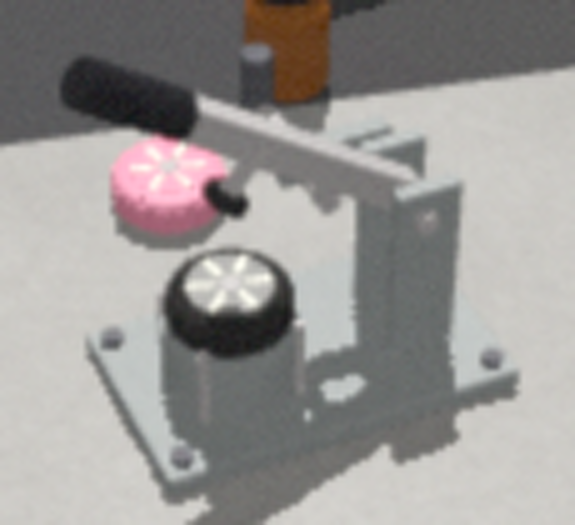

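The crop confirms it. The far clamp holds the black wheel with the grey rim: wheel top at ca (180,325) and cb (229,284), knob top at ca (323,170) and cb (257,50). Next I fit the clamp pose.

```bash
cat > fit.py <<'E'
from rig import camera
import numpy as np
from scipy.optimize import least_squares
cams={n:camera(n) for n in("scene","side")}
def proj(n,P):
    c=cams[n];q=c["camera_from_world"]@np.r_[P,1]
    f=c["pixels"].shape[0]/2/np.tan(np.radians(c["vertical_fov"])/2)
    return np.array([c["cx"]+f*q[0]/q[2],c["cy"]+f*q[1]/q[2]])
obs={"wheel":((180,325),(229,284)),"knob":((323,170),(257,48)),"go":((66,66),(74,83)),"gi":((146,140),(194,112)),
"c--":((42,450),(172,485)),"c+-":((372,545),(517,377)),"c++":((433,432),None),"c-+":(None,(92,343))}
def model(p):
    x,y,th,cx,s,a=p
    R=np.array([[np.cos(th),-np.sin(th),0],[np.sin(th),np.cos(th),0],[0,0,1]])
    e=np.radians(35.5)-a
    g=lambda r:np.array([-r*np.cos(e),0,.105+r*np.sin(e)])
    L={"wheel":(-.095,0,.076),"knob":(-.043,.080+s,.148),"go":g(.207),"gi":g(.143)}
    for i in"+-":
        for j in"+-": L["c"+i+j]=(cx+(.1 if i=="+" else -.1),.06 if j=="+" else -.06,.014)
    return {k:R@np.array(v)+[x,y,0] for k,v in L.items()}
def res(p,full=False):
    m=model(p);r=[];lab=[]
    for k,(a,b) in obs.items():
        if a: r+=list(proj("scene",m[k])-(np.array([250,130])+(np.array(a)+.5)/4-.5));lab.append(k+"A")
        if b: r+=list(proj("side",m[k])-(np.array([210,110])+(np.array(b)+.5)/5-.5));lab.append(k+"B")
    r=np.array(r)
    return (r,lab) if full else np.r_[r,p[4]/.003*.3 -.3,p[5]/.015*.3-.3]
o=least_squares(res,[.75,.1,0,-.04,.003,.015],loss="soft_l1")
print(np.round(o.x,4));r,l=res(o.x,True)
for k,v in zip(l,r.reshape(-1,2)):print(k,np.round(v,1))
for k,v in model(o.x).items():print(k,np.round(v,4))
E
python3 fit.py
```

```text
[ 0.6471  0.1867  0.2002 -0.0563  0.0063 -0.002 ]
wheelA [-1.   0.9]
wheelB [ 1.1 -0.2]
knobA [ 0.1 -0.1]
knobB [0.5 0. ]
goA [-1.9 -0.7]
goB [ 1.2 -0.8]
giA [0.1 1.2]
giB [-0.9  0.8]
c--A [-2.3 -1.2]
c--B [-0.3 -0.4]
c+-A [0.5 1.1]
c+-B [ 1.6 -1.5]
c++A [ 0.3 -2.2]
c-+B [-1.2 -2.1]
wheel [0.554  0.1678 0.076 ]
knob [0.5878 0.2627 0.148 ]
go [0.4822 0.1532 0.2256]
gi [0.5332 0.1635 0.1883]
c++ [0.678  0.2542 0.014 ]
c+- [0.7019 0.1366 0.014 ]
c-+ [0.482  0.2144 0.014 ]
c-- [0.5059 0.0968 0.014 ]
```

```bash
cat > h.py <<'E'
from rig import bot, monitor, camera, order
import numpy as np, cv2
from scipy.spatial.transform import Rotation as Ro
O=np.array([.6471,.1867,0]);TH=.2002
RC=Ro.from_euler("z",TH).as_matrix()
def W(x,y,z): return RC@np.array([x,y,z])+O
def quat(yv):
    yv=np.array(yv,float);yv/=np.linalg.norm(yv);z=np.array([0,0,-1.]);x=np.cross(yv,z)
    return Ro.from_matrix(np.c_[x,yv,z]).as_quat(scalar_first=True)
def st(m=""):
    s=monitor.read_state();print(m,round(s["t"],2),np.round(s["eef_pos"],4),"F",np.round(s["contact_force"],1),"op",round(s["opening"],2));return s
E
python3 - <<'E'
from h import *
p=W(-.043,.083,.25)
for nm,v in (("x",RC[:,0]),("-x",-RC[:,0]),("y",RC[:,1]),("-y",-RC[:,1])):
    for P in (p,W(-.175,0,.118)):
        print(nm,np.round(bot.inverse_kinematics(P,quat(v)),2))
print(np.round(bot.inverse_kinematics([.271,-.673,.36],monitor.read_state()["ee_rot"]),2))
E
```

```text
x [-0.05  0.56 -0.7   1.75  0.42  0.99 -0.71]
x [-0.15  0.53 -0.38  2.19  0.42  0.48 -0.66]
-x [ 0.15  0.71 -1.1   1.74  0.69  1.14  2.19]
-x [ 0.3   0.76 -1.11  2.17  0.96  0.84  1.91]
y [ 0.11  0.66 -1.    1.74  0.62  1.09  0.68]
y [ 0.05  0.59 -0.68  2.18  0.68  0.59  0.64]
-y [-0.31  0.49 -0.29  1.76  0.17  0.91 -2.04]
-y [-0.41  0.51 -0.02  2.21  0.02  0.42 -1.82]
[ 1.11  0.5   0.01  1.45 -0.    1.19 -0.08]
```

```bash
python3 - <<'E'
from h import *
bot.move_linear([.271,-.673,.37],feed=.2)
bot.move_pose(W(-.043,.083,.28),quat(RC[:,0]))
s=st("above")
c=camera("wrist");cv2.imwrite("pics/w1.png",c["pixels"][:,:,::-1])
print(c["vertical_fov"],c["cx"],c["cy"],np.round(c["hand_eye"],4).tolist())
np.save("w1.npy",np.r_[s["eef_pos"],s["ee_rot"]])
# predicted pixels
def pr(P):
    R=Ro.from_quat(s["ee_rot"],scalar_first=True).as_matrix();t=R.T@(P-s["eef_pos"])
    q=np.linalg.inv(c["hand_eye"])@np.r_[t,1];f=192/np.tan(np.radians(c["vertical_fov"]/2));return np.round([c["cx"]+f*q[0]/q[2],c["cy"]+f*q[1]/q[2]],1)
for n,P in dict(knob=W(-.043,.0863,.148),grip=W(-.1425,0,.2066),wheel=W(-.095,0,.076)).items():print(n,pr(P))
E
```

```text
above 4.59 [0.5889 0.2587 0.2799] F [0.5 0.3 0.3] op 1.0
68.4041963011416 256.0693378165655 193.9157163646194 [[0.0015, -0.9563, -0.2922, 0.0735], [1.0, 0.0017, -0.0003, -0.0025], [0.0008, -0.2922, 0.9564, -0.1429], [0.0, 0.0, 0.0, 1.0]]
knob [258.4 180. ]
grip [147.3 289.8]
wheel [218.9 229.4]
```

View pics/w1.png

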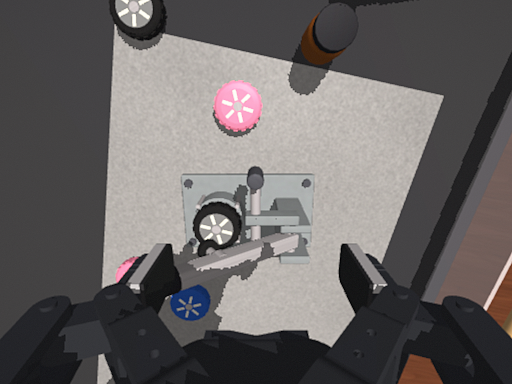

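The picture shows the knob top at about (255,177), predicted (258,180), and the wheel at (217,229), predicted (219,229). They agree within about 3 mm, so I grasp the knob.

```bash
python3 - <<'E'
from h import *
bot.gripper_to(.65)
bot.move_linear(W(-.0445,.0875,.117),feed=.12); st("down")
bot.gripper_to(0,force=25); s=st("grip")
c=camera("wrist");cv2.imwrite("pics/w2.png",c["pixels"][:,:,::-1])
E
```

```text
down 6.56 [0.5864 0.2638 0.1178] F [-1.2 -0.3 -0.8] op 0.65
grip 6.98 [0.5866 0.2637 0.1174] F [ 1.1 -0.3  3.8] op 0.2
```

View pics/w2.png

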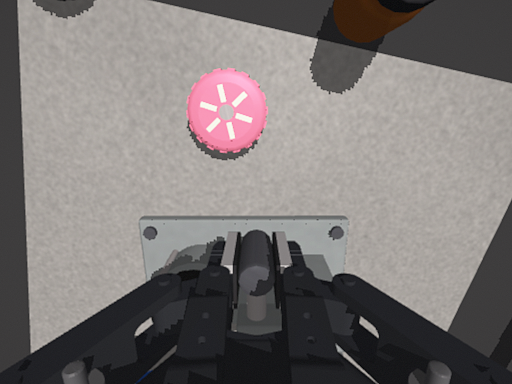

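The knob sits between the pads at about (257,260), and the opening of 0.20 fits its 18 mm. Now I pull along +y and watch the force.

```bash
python3 - <<'E'
from h import *
y0=RC.T@(monitor.read_state()["eef_pos"]-O)
print(y0)
bot.move_linear(W(-.0445,y0[1]+.030,.117),feed=.06); st("30")
for d in np.arange(.032,.0441,.002):
    bot.move_linear(W(-.0445,y0[1]+d,.117),feed=.05)
    s=st(f"{d:.3f}");f=RC.T@s["contact_force"]
    if f[1]<-12: break
print(RC.T@(s["eef_pos"]-O))
c=camera("wrist");cv2.imwrite("pics/w3.png",c["pixels"][:,:,::-1])
E
```

```text
[-0.0439906   0.08750447  0.1174589 ]
30 7.68 [0.5804 0.2938 0.1174] F [2.2 1.6 5.6] op 0.2
0.032 7.93 [0.5802 0.2951 0.1174] F [2.3 1.  6.9] op 0.2
0.034 8.18 [0.5798 0.2968 0.1174] F [2.1 0.3 6.2] op 0.2
0.036 8.43 [0.5794 0.2987 0.1174] F [2.4 0.2 7.3] op 0.2
0.038 8.68 [0.5793 0.2992 0.1173] F [ 1.7 -3.5  8.1] op 0.2
0.040 8.93 [0.5793 0.2992 0.1173] F [ 2.7 -8.7 13.6] op 0.2
0.042 9.18 [0.5793 0.2993 0.1173] F [  2.6 -14.6  15.3] op 0.2
[-0.04404357  0.12379233  0.11727501]
```

View pics/w3.png

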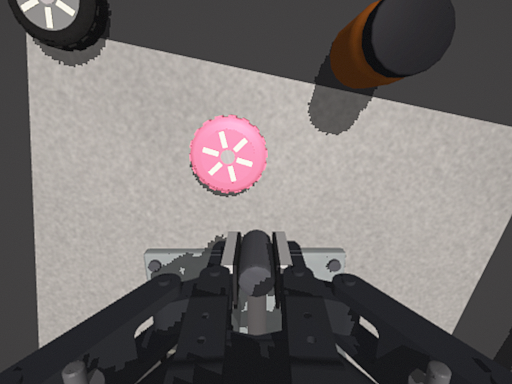

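The bolt met its stop after 36.3 mm without slipping: the position held still while the force rose to about 15 N. I release it and go to the lever.

```bash
python3 - <<'E'
from h import *
bot.move_linear(W(-.0445,.1238,.117),feed=.05)
bot.gripper_to(.6)
bot.move_linear(W(-.0445,.1238,.28),feed=.2)
c=camera("wrist");cv2.imwrite("pics/w4.png",c["pixels"][:,:,::-1])
bot.gripper_to(0)
bot.move_linear(W(-.148,.0,.27),feed=.15)
st("over grip")
for n in("scene","side"):
    c=camera(n);cv2.imwrite(f"pics/{n}1.png",cv2.resize(c["pixels"][100:290,180:400,::-1],None,fx=3,fy=3,interpolation=cv2.INTER_CUBIC))
E
```

```text
over grip 12.71 [0.5024 0.158  0.2702] F [-0.1  0.2  0. ] op 0.0
```

View pics/w4.png

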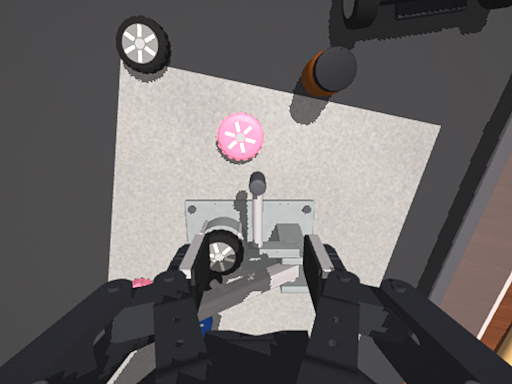

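View pics/scene1.png

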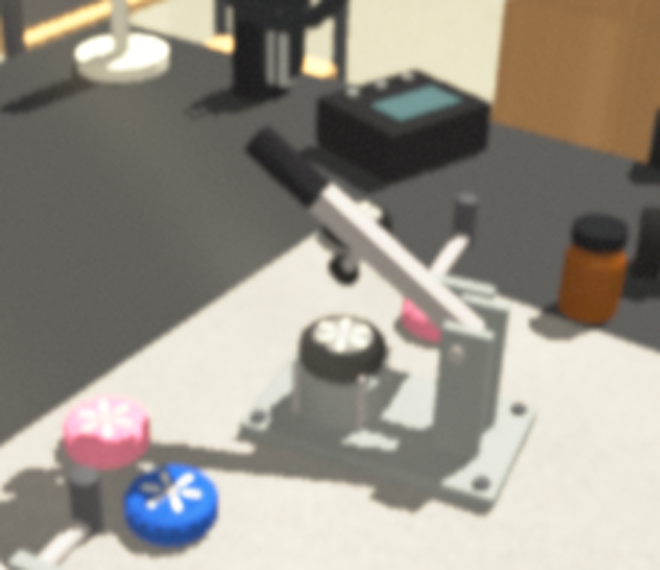

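View pics/side1.png

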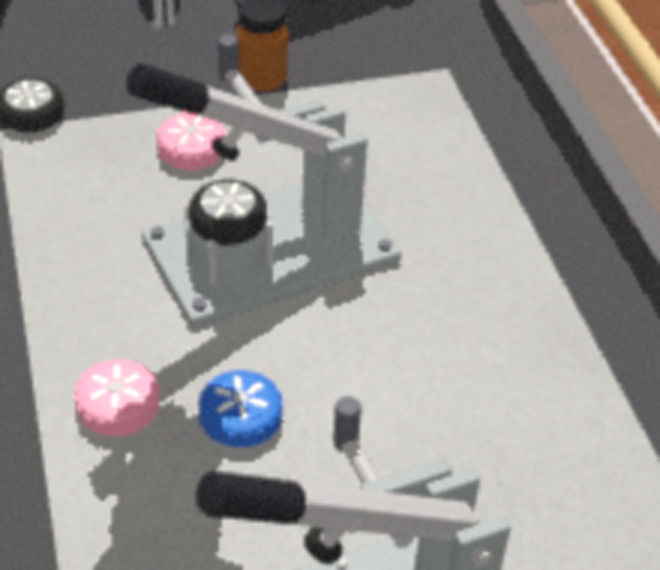

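The bolt is out and the wheel is in place. The gripper appears only at the picture's top edge (side about (155,15), scene about (290,90)), so I check where the TCP should project before pushing.

```bash
cat > p.py <<'E'
from h import *
def proj(c,P):
    q=c["camera_from_world"]@np.r_[P,1]
    f=192/np.tan(np.radians(c["vertical_fov"])/2)
    return np.array([c["cx"]+f*q[0]/q[2],c["cy"]+f*q[1]/q[2]])
E
python3 - <<'E'
from p import *
for n in("scene","side"):
    c=camera(n);P=st()["eef_pos"]
    for Q in(P,W(-.1425,0,.2066)): print(n,np.round((proj(c,Q)-[180,100])*3))
    cv2.imwrite(f"pics/{n}2.png",cv2.resize(c["pixels"][0:190,180:400,::-1],None,fx=3,fy=3,interpolation=cv2.INTER_CUBIC))
E
```

```text
12.86 [0.5022 0.1581 0.27  ] F [0.1 0.3 0.4] op 0.0
scene [280.  82.]
scene [285. 167.]
 12.91 [0.5021 0.158  0.27  ] F [-0.1  0.6  0.2] op -0.0
side [159.  19.]
side [170.  88.]
```

View pics/side2.png

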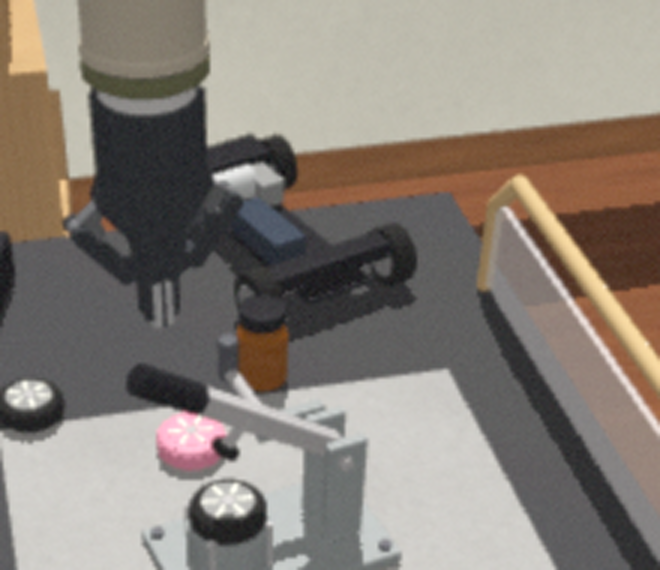

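View pics/scene2.png

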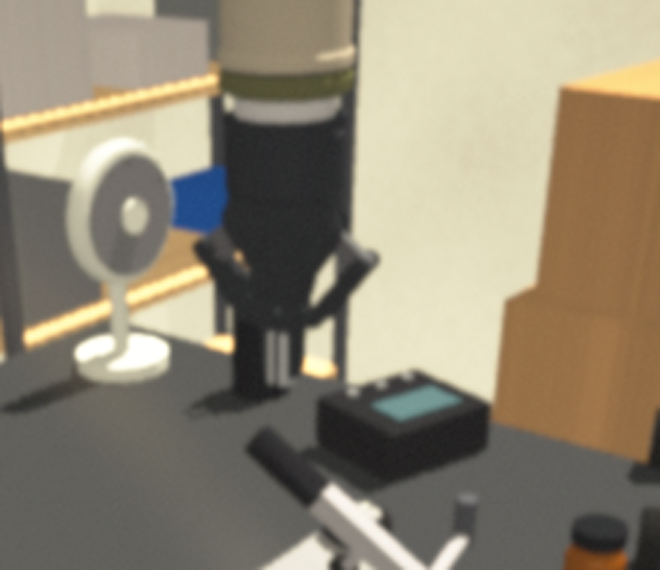

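The TCP and grip project where they are seen, within about 1 px at native resolution. Now I push the lever down along its arc.

```bash
python3 - <<'E'
from h import *
r=.178
def pt(e,dz=0): return W(-r*np.cos(e)-.013*np.sin(-e)*0,0,.105+r*np.sin(e)+.013/np.cos(e)+dz)
for deg in (34,27,20,13,7):
    bot.move_linear(pt(np.radians(deg)),feed=.08); s=st(f"{deg}")
    if s["contact_force"][2]>30: raise SystemExit("force")
for dz in (.012,.008,.005,.003,.001,-.001,-.003,-.005,-.007):
    bot.move_linear(pt(0,dz),feed=.05); s=st(f"dz{dz}")
    if s["contact_force"][2]>22: break
for n in("scene","side"):
    c=camera(n);cv2.imwrite(f"pics/{n}3.png",cv2.resize(c["pixels"][100:290,180:400,::-1],None,fx=3,fy=3,interpolation=cv2.INTER_CUBIC))
E
```

```text
34 13.68 [0.5025 0.1576 0.2202] F [-0.1  0.2 -0.1] op 0.0
27 14.12 [0.4914 0.155  0.2003] F [ 0.1 -0.1 -0.3] op -0.0
20 14.55 [0.4829 0.1533 0.1794] F [-0.1 -0.  -0.1] op -0.0
13 14.97 [0.4769 0.1522 0.1582] F [-0.1 -0.2  0.1] op 0.01
7 15.36 [0.4738 0.1515 0.1396] F [-0.4 -0.4  0.4] op 0.0
dz0.012 15.71 [0.4726 0.1512 0.1298] F [-0.1  0.2  0.4] op -0.0
dz0.008 15.96 [0.4725 0.1512 0.1258] F [ 0.1  0.4 -0.3] op 0.0
dz0.005 16.21 [0.4725 0.1512 0.1228] F [-0.4 -0.   1.1] op -0.0
dz0.003 16.46 [0.4726 0.1512 0.1209] F [-0.1 -0.   0.1] op -0.0
dz0.001 16.71 [0.4726 0.1512 0.1189] F [-1.   0.1  1.1] op 0.0
dz-0.001 16.96 [0.4727 0.1513 0.1176] F [-4.2 -2.1 15.3] op -0.0
dz-0.003 17.21 [0.4728 0.1514 0.117 ] F [-7.7 -5.8 37.3] op 0.0
```

View pics/scene3.png

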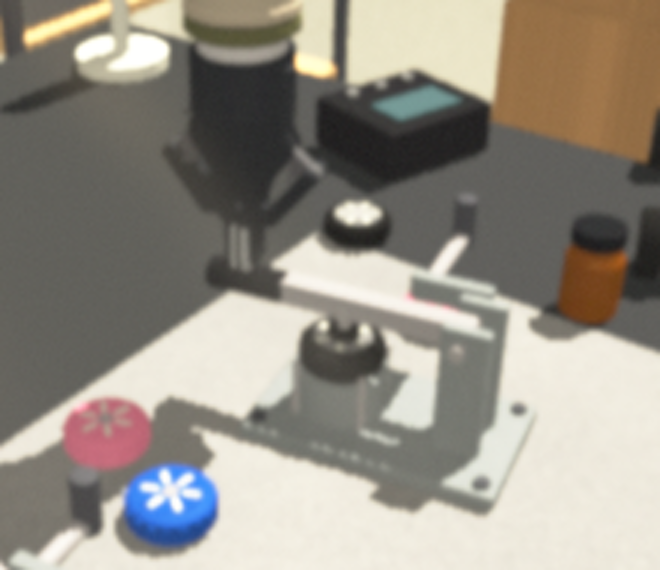

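View pics/side3.png

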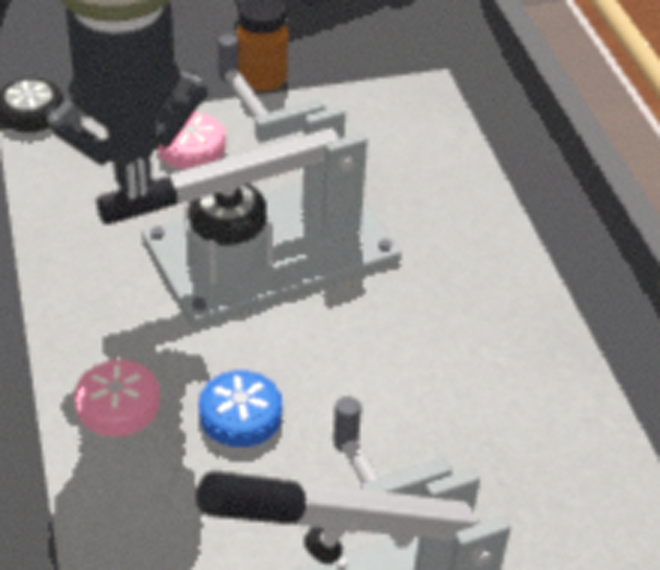

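The lever met a hard stop at TCP z 0.117 (predicted 0.118), with force rising sharply to 37 N. The pad sits on the wheel. I retreat and check.

```bash
python3 - <<'E'
from h import *
bot.move_linear(W(-.178,0,.25),feed=.15)
bot.move_linear(W(-.178,0,.33),feed=.2); bot.pause(.4); st("clear")
from p import proj
for n in("scene","side"):
    c=camera(n);cv2.imwrite(f"pics/{n}4.png",cv2.resize(c["pixels"][100:290,180:400,::-1],None,fx=3,fy=3,interpolation=cv2.INTER_CUBIC))
    for a in ((-.175,0,.105),(-.207,0,.105),(-.143,0,.105),(-.043,.12,.148)): print(n,np.round((proj(c,W(*a))-[180,100])*3))
E
```

```text
clear 19.31 [0.4725 0.1513 0.3296] F [-0.5 -0.3 -0.6] op -0.0
scene [246. 279.]
scene [209. 270.]
scene [283. 288.]
scene [465. 197.]
side [138. 199.]
side [101. 210.]
side [175. 188.]
side [229.  37.]
```

View pics/scene4.png

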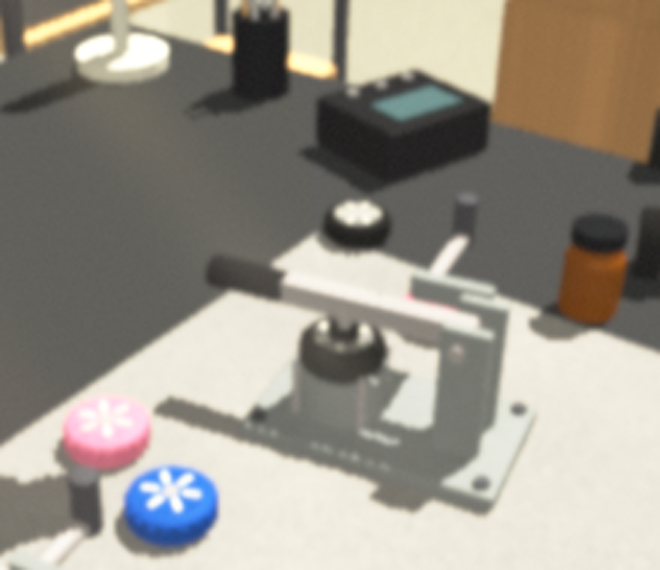

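View pics/side4.png

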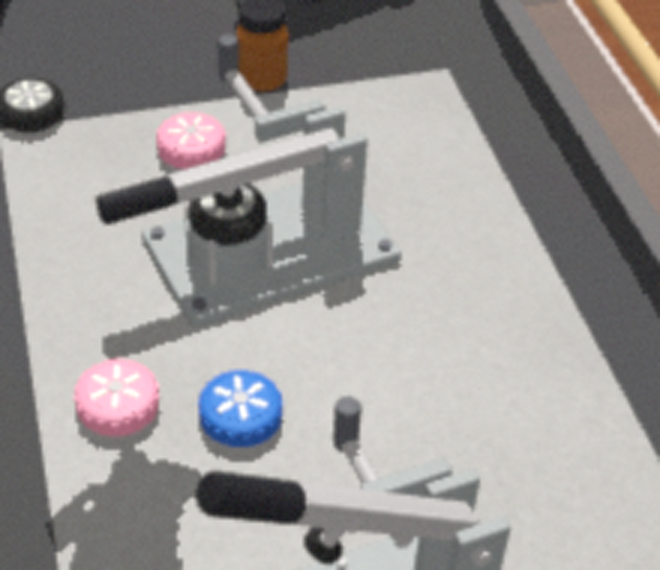

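The grip stays level at scene (246,278) and side (138,199), both as predicted. The knob is at its fully-out position, the wheel is seated under the pad, and the spare clamp is unchanged.

```bash
python3 - <<'E'
from h import *
print(order.hand_in())
E
```

```text
the job is handed in; nothing more can be done
None
```

The job is done and handed in at about 19 s of the 38 s allowed; the hand-in call gives no verdict.

- **Bolt:** On the far clamp, the one holding the wheel, I pulled the bolt out 36.3 mm. It then stayed put while the pull rose to about 15 N. In the last pictures the knob is where a fully-out bolt should be.
- **Lever:** With the fingers shut, I pushed it down until it met its hard stop, then let go and backed off about 0.2 m. The grip stays where a level lever would put it, within about 1 px in both views, and the pad rests on the wheel.
- **Everything else:** The wheel is still in place in the clamp. The other clamp's lever is up and its bolt is in, and the loose wheels were not touched.

**Loose ends:**
- **Force reading:** It stayed near zero during most of the lever's travel, where about 3 N was expected. It rose only at the stop, reaching 37 N there on the shut fingertips, so I relied on position and the pictures for the lever.
- **Clamp position:** My camera fit left 1–2 px of error, about 2–3 mm, which did not get in the way.

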